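# Gauge the spare gripper jaws and click the good ones into the detent rack

### The job

Sort the spare gripper jaws by the gauge pin: every jaw that goes right down over the pin, which pushes its check button up, belongs in the rack, one to a pocket, pressed down past the sprung balls until it clicks fully home with its button still up, and every jaw that stops short on the pin goes in the steel reject tray. Start by trying one on the pin, and leave the oil bottle, the screwdriver and the tape where they are.

Things in the scene. Friction and masses are not known exactly. Their poses are not given: they have to be found in the camera images.
- jaw_a: Gripper jaw, plain aluminium block, upright; origin at the centre of its underside, z up. 34 mm along x, 40 mm along y, 42 mm high, 0.07 to 0.12 kg; half a turn about z makes no difference. Head (z 18 to 42 mm) solid: grip across x (34 mm), from z 24 mm up. Blind bore, 18 mm deep, opens in the underside only: 14 mm wide if good, 9 mm if undersized; unseen from outside. May be absent (None).
- jaw_b: Gripper jaw, plain aluminium block, upright; origin at the centre of its underside, z up. 34 mm along x, 40 mm along y, 42 mm high, 0.07 to 0.12 kg; half a turn about z makes no difference. Head (z 18 to 42 mm) solid: grip across x (34 mm), from z 24 mm up. Blind bore, 18 mm deep, opens in the underside only: 14 mm wide if good, 9 mm if undersized; unseen from outside. May be absent (None).
- jaw_c: Gripper jaw, plain aluminium block, upright; origin at the centre of its underside, z up. 34 mm along x, 40 mm along y, 42 mm high, 0.07 to 0.12 kg; half a turn about z makes no difference. Head (z 18 to 42 mm) solid: grip across x (34 mm), from z 24 mm up. Blind bore, 18 mm deep, opens in the underside only: 14 mm wide if good, 9 mm if undersized; unseen from outside. May be absent (None).
- jaw_d: Gripper jaw, plain aluminium block, upright; origin at the centre of its underside, z up. 34 mm along x, 40 mm along y, 42 mm high, 0.07 to 0.12 kg; half a turn about z makes no difference. Head (z 18 to 42 mm) solid: grip across x (34 mm), from z 24 mm up. Blind bore, 18 mm deep, opens in the underside only: 14 mm wide if good, 9 mm if undersized; unseen from outside. May be absent (None).
- jaw_e: Gripper jaw, plain aluminium block, upright; origin at the centre of its underside, z up. 34 mm along x, 40 mm along y, 42 mm high, 0.07 to 0.12 kg; half a turn about z makes no difference. Head (z 18 to 42 mm) solid: grip across x (34 mm), from z 24 mm up. Blind bore, 18 mm deep, opens in the underside only: 14 mm wide if good, 9 mm if undersized; unseen from outside. May be absent (None).
- jaw_f: Gripper jaw, plain aluminium block, upright; origin at the centre of its underside, z up. 34 mm along x, 40 mm along y, 42 mm high, 0.07 to 0.12 kg; half a turn about z makes no difference. Head (z 18 to 42 mm) solid: grip across x (34 mm), from z 24 mm up. Blind bore, 18 mm deep, opens in the underside only: 14 mm wide if good, 9 mm if undersized; unseen from outside. May be absent (None).
- jaw_a_button (a joint): Check button of jaw_a: steel, 10 mm wide, in the middle of the head's top between two screws. 0 = down (as at the start, 2 mm proud), 0.007 = up. The gauge pin lifts it 6 mm when a good jaw is right down; friction (1.5 N) keeps it there, so do not press on it afterwards.
- jaw_b_button (a joint): Check button of jaw_b: steel, 10 mm wide, in the middle of the head's top between two screws. 0 = down (as at the start, 2 mm proud), 0.007 = up. The gauge pin lifts it 6 mm when a good jaw is right down; friction (1.5 N) keeps it there, so do not press on it afterwards.
- jaw_c_button (a joint): Check button of jaw_c: steel, 10 mm wide, in the middle of the head's top between two screws. 0 = down (as at the start, 2 mm proud), 0.007 = up. The gauge pin lifts it 6 mm when a good jaw is right down; friction (1.5 N) keeps it there, so do not press on it afterwards.
- jaw_d_button (a joint): Check button of jaw_d: steel, 10 mm wide, in the middle of the head's top between two screws. 0 = down (as at the start, 2 mm proud), 0.007 = up. The gauge pin lifts it 6 mm when a good jaw is right down; friction (1.5 N) keeps it there, so do not press on it afterwards.
- jaw_e_button (a joint): Check button of jaw_e: steel, 10 mm wide, in the middle of the head's top between two screws. 0 = down (as at the start, 2 mm proud), 0.007 = up. The gauge pin lifts it 6 mm when a good jaw is right down; friction (1.5 N) keeps it there, so do not press on it afterwards.
- jaw_f_button (a joint): Check button of jaw_f: steel, 10 mm wide, in the middle of the head's top between two screws. 0 = down (as at the start, 2 mm proud), 0.007 = up. The gauge pin lifts it 6 mm when a good jaw is right down; friction (1.5 N) keeps it there, so do not press on it afterwards.
- gauge: Fixed gauge: dark steel base plate 64 x 64 x 8 mm with an upright steel pin in its middle; origin under the plate's centre, on the worktop, z up. The pin is 12 mm in diameter and 16 mm high above the plate; its topmost 5.5 mm taper to 7 mm.
- gauge_foot (a point): Foot of the gauge pin: on its axis, at the plate's upper face, z up. A good jaw set centrally over the pin, in any yaw, goes down until its underside meets the plate; an undersized one stops with its underside about 12 mm above this point. A press of 5 to 10 N tells.
- rack: Fixed grey rack, 64 (x) x 236 (y) x 26 mm high, three pockets in line along y, 74 mm apart; origin under its centre, z up. A pocket is 36 mm along x, 42 mm along y, 20 mm deep, rim rounded, floor 6 mm above the worktop. A jaw goes in with its x and y along the rack's, either way round; its head then stands clear above the rack.
- pocket1 (a point): Centre of the floor of rack pocket 1, where a seated jaw's origin comes; axes as the rack. A sprung steel ball stands out 3 mm from each y end, 13 mm above the floor; a jaw has a rounded lip and a groove for it at each y end of its foot. A jaw let in rests on the balls about 14 mm short; press it straight down with 10 to 20 N until it clicks past them onto the floor.
- pocket2 (a point): Centre of the floor of rack pocket 2, where a seated jaw's origin comes; axes as the rack. A sprung steel ball stands out 3 mm from each y end, 13 mm above the floor; a jaw has a rounded lip and a groove for it at each y end of its foot. A jaw let in rests on the balls about 14 mm short; press it straight down with 10 to 20 N until it clicks past them onto the floor.
- pocket3 (a point): Centre of the floor of rack pocket 3, where a seated jaw's origin comes; axes as the rack. A sprung steel ball stands out 3 mm from each y end, 13 mm above the floor; a jaw has a rounded lip and a groove for it at each y end of its foot. A jaw let in rests on the balls about 14 mm short; press it straight down with 10 to 20 N until it clicks past them onto the floor.
- tray_floor (a point): Centre of the inner floor of the fixed open steel reject tray, 3 mm above the worktop; axes as the tray, z up. Inside 94 mm along x and 154 mm along y; walls 3 mm thick, 20 mm high over all. Empty at the start; three jaws fit side by side along y (48 mm apart).
- oil_bottle: Bystander: small white oil bottle with a red nozzle, 42 mm wide, 126 mm high, standing; origin under its centre. Not to be moved.
- screwdriver: Bystander: screwdriver with a black handle, 191 x 28 x 26 mm, lying along its x; origin under its middle. Not to be moved.
- tape_roll: Bystander: roll of black tape, 63 mm across, 18 mm high, lying flat; origin under its centre. Not to be moved.
There are look-alikes about, which are no part of the job. What is shaped like the jaw_e but blue or orange is not meant.

How it is judged:
By the outcome, as a careful person would: the job done as asked, in the order asked, and still so for the second after the job is handed in, with the robot touching nothing.
Of jaw_a, jaw_d, jaw_f only 2 to 3 are there at a start; the rules pass over those that are not, and their reading is None.
Of jaw_b, jaw_c, jaw_e only 2 to 3 are there at a start; the rules pass over those that are not, and their reading is None.
At some moment in a run one of jaw_a, jaw_b, jaw_c, jaw_d, jaw_e, jaw_f may be knocked a few centimetres aside while the robot is not near it.
Once in a run the grip may slacken for a moment while it holds something.
It also fails if it takes over 210 s, if anything falls off the work surface, if the arm or the gripper's body presses on something with over 40 N, if the wrist force passes 120 N, or if a joint passes its speed limit or range.

### The arm

A 7-joint arm with a two-finger parallel gripper is mounted at the origin on a cart in front of the work surface, level with it; the furniture and walls round the work are solid. World frame = base frame: x ahead of the robot, y to its left, z up, the work surface at z = 0. Lengths are in m, angles in rad, forces in N, time in s.
With the tool pointing down it reaches from about 0.375 to 0.925 m from the base axis. Payload 3.1 kg.
Tool frame: the origin (TCP) lies at the very end of the fingers, on their centre line; the grasp point (between the pads) lies 19 mm behind it; z points along the fingers, y is the line along which they close (so a half turn about z gives the same grasp; the last joint's range is limited). The gripper opens to 85 mm and grips with 20 to 120 N. Pads are 22 mm wide; open, the fingers measure 114 mm over their backs; the gripper's body (76 mm by 85 mm) begins 54 mm behind the grasp point. The pads swing forward as they close: fully open they stand 13 mm farther back than shut.
Start: joints at [1.049, 0.383, 0.044, 1.598, -0.018, 1.161, -0.05], TCP at [0.267, -0.592, 0.231] pointing down, gripper open.
Joint ranges: [-2.61, 2.61], [-0.41, 2.15], [-1.48, 1.57], [0, 2.5], [-1.57, 4.71], [0.05, 1.97], [-2.85, 2.85]. Speed limits (rad/s): [2.79, 2.79, 3.14, 3.14, 3.14, 3.14, 3.14].

### API

Orientations are given as a rotation vector (axis times angle).
In Python, from plant import get_obs, snapshot, workorder gives the robot as it stands.
- The arm moves only by the tool arm_command, never from a script. Its argument "steps" is one flat list of numbers, 5 for each row, row after row: the shift along the tool's x, y, z in m, then the turn about the tool's z in degrees, then the closure, from 0 (fully open) to 1 (shut). In form: [dx, dy, dz, roll, hand, dx, dy, dz, roll, hand, ...]. A call has 1 to 20 rows; each row is the pose to reach, as a shift and turn from the pose commanded when the call began, along the tool's axes at that moment; what a row does not reach only later rows make up. A row lasts 1/10 s, in which the tool goes at most 50 mm and 8.59 degrees, less where a joint would pass 70% of its speed; a pose out of reach is approached as far as the arm can. A call with a gripper value outside its range is refused whole. The fingers move at their own pace and stop on an object; "force" is the grip in N (left out, the last holds). Time passes only in rows, so rows that repeat a pose let the fingers close. It gives the time, the measured TCP pose, the force, the opening and the grip force at its end, in the units of the state.
- get_obs(): the state, without advancing time (a new reading comes with each control period).
- snapshot(name): name is "scene" or "top"; returns a dict with "frame" (480x640x3 uint8, red, green, blue), "intrinsics" (3x3 intrinsics, pixels), "R" (3x3) and "t" (3): a world point X has camera coordinates R X + t. Camera axes: x right, y down, z forward; pixel columns grow to the right and rows downward; lengths in m; the calibration is good to about 2 mm. A picture is of the moment at which its call begins. There is no depth.
- workorder.finish_job(): hands the job in; it is judged then, once.
The state is a dict: "time": time; "joint_pos": joint angles; "qd": joint speeds; "tau": joint torques, N m; "tcp_pos": TCP position; "eef_rot": TCP orientation; "force": force on the tool from outside, world axes, zero at the start; "wrist_torque": the same for the moment, N m; "grip_width": opening from 0.0 (shut) to 1.0 (fully open); "grip_force": force on a finger pad.
Only numpy, scipy, OpenCV 4.12 (cv2) and the standard library are available. Lean on these libraries where they do the work, as an engineer would, in place of code of your own. Each camera call takes 0.05 s, during which the arm holds its last target. There are 200 camera calls.

## Working session

There is one attempt and no reset: what is moved stays moved. The work goes in short steps, Python scripts to look and compute and a tool call to move; the robot and the scene stay as the last step left them, time stands still between calls to the robot, and variables do not carry over. Pictures are saved under pics/ and viewed, at most 16 in all, crops included, and the job is handed in when it is done.

Besides the shell and the picture viewer there is one more tool, called as name(argument=value, ...), one argument or row to a line, values as JSON. arm_command: Moves the arm, as the interface text tells. Its arguments: {"type":"object","properties":{"steps":{"type":"array"},"force":{"type":"number"}},"required":["steps"]}

```bash
mkdir -p pics; ls; python3 - <<'E'
from plant import get_obs,snapshot
import cv2,numpy as np
o=get_obs();print(o['time'],o['tcp_pos'],o['eef_rot'],o['grip_width'])
for n in('scene','top'):
    s=snapshot(n);cv2.imwrite(f'pics/{n}0.png',s['frame'][:,:,::-1]);print(n,s['intrinsics'].tolist(),np.round(-s['R'].T@s['t'],3),np.round(s['R'],3).tolist())
E
```

```text
pics
0.0 [ 0.26685385 -0.59165921  0.22987529] [-3.06884254e+00 -6.60219543e-01  1.13990184e-03] 1.0024813396582384
scene [[484.25360197686433, 0.0, 317.9199812740819], [0.0, 484.25360197686433, 242.62170276417817], [0.0, 0.0, 1.0]] [-0.234 -0.538  0.689] [[0.627, -0.778, -0.023], [-0.417, -0.31, -0.854], [0.658, 0.546, -0.519]]
top [[512.900089440242, 0.0, 320.1691388019209], [0.0, 512.900089440242, 240.75230844632145], [0.0, 0.0, 1.0]] [0.418 0.143 1.093] [[-0.002, -1.0, 0.003], [-0.993, 0.002, -0.114], [0.114, -0.003, -0.993]]
```

View pics/scene0.png

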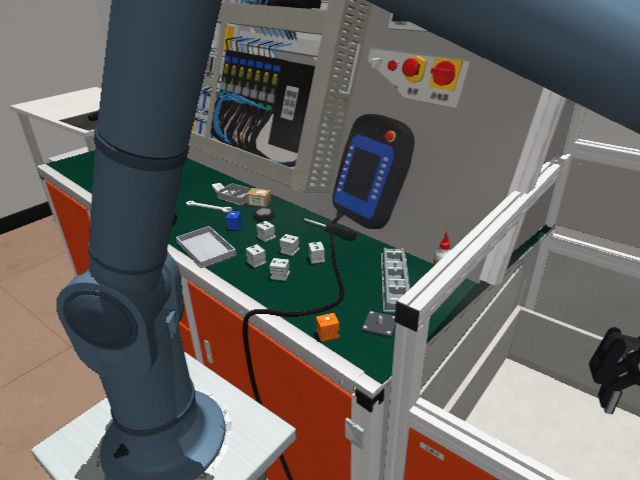

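View pics/top0.png

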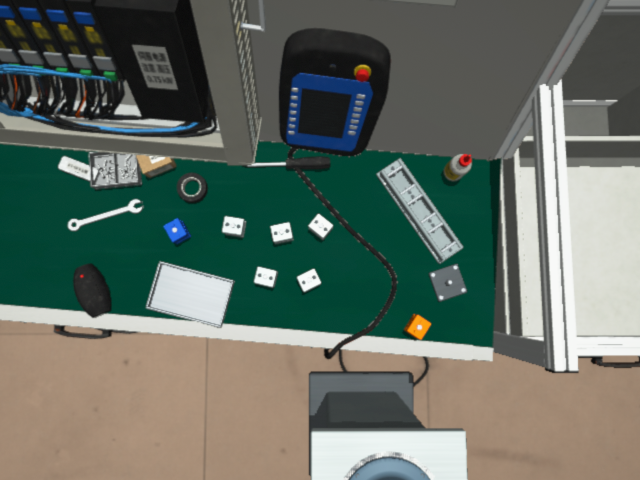

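Scene: robot's gripper is to the right behind a fence (scene 620,370). In the top view I see:
- white jaws at (233,227), (281,233), (320,226), (265,277) and (309,281)
- look-alikes: blue block (176,231), orange block (419,327)
- gauge (448,283), rack (419,210), tray (190,294)
- tape (192,187), screwdriver (290,163), bottle (458,167)

Candidates for a jaw are the five white blocks; blue and orange are excluded.

```bash
cat > h.py <<'E'
import cv2,numpy as np
from plant import get_obs,snapshot
def ray(s,p):
    d=s['R'].T@np.linalg.inv(s['intrinsics'])@np.array([p[0],p[1],1.]);return -s['R'].T@s['t'],d
def onz(s,p,z):
    c,d=ray(s,p);return c+d*(z-c[2])/d[2]
def tri(a,pa,b,pb):
    c1,d1=ray(a,pa);c2,d2=ray(b,pb)
    k=np.linalg.lstsq(np.c_[d1,-d2],c2-c1,rcond=None)[0]
    P,Q=c1+k[0]*d1,c2+k[1]*d2;return (P+Q)/2,np.linalg.norm(P-Q)
def proj(s,X):
    q=s['intrinsics']@(s['R']@np.asarray(X,float)+s['t']);return q[:2]/q[2]
E
python3 - <<'E'
from h import *
a=snapshot('scene');b=snapshot('top')
for pa,pb in(((408,303),(566,368)),((567,156),(550,86))):
    print('rail',tri(a,pa,b,pb))
print('pin',tri(a,(380,315),b,(450,283)))
f=b['frame'];hsv=cv2.cvtColor(f,cv2.COLOR_RGB2HSV)
def blobs(m,lo,hi):
    for c in cv2.findContours(m,cv2.RETR_EXTERNAL,cv2.CHAIN_APPROX_NONE)[0]:
        A=cv2.contourArea(c)
        if lo<A<hi:yield c,A
m=((hsv[...,1]<60)&(hsv[...,2]>170)).astype(np.uint8)*255;m[:150]=0;m[310:]=0;m[:,:60]=0;m[:,490:]=0
for c,A in blobs(m,150,9000):
    P=np.array([onz(b,p[0],.042)[:2] for p in c])
    r=cv2.minAreaRect((P*1000).astype(np.float32));print('white',np.round(cv2.minAreaRect(c)[0]),A,np.round(r,1) if 0 else r)
def crop(s,x0,y0,w,h,k):return cv2.resize(s['frame'][y0:y0+h,x0:x0+w,::-1],None,fx=k,fy=k,interpolation=cv2.INTER_CUBIC)
x=crop(b,215,205,130,95,6);cv2.imwrite('pics/jaws.png',x)
y=crop(b,365,150,130,150,4);z=crop(a,345,235,110,120,4)
h=min(y.shape[0],600);out=np.zeros((600,y.shape[1]+280,3),np.uint8);out[:600,:520]=y[:600];z=cv2.resize(z,(280,305));out[:305,520:]=z
cv2.imwrite('pics/rack.png',out)
E
```

```text
rail (array([ 0.30411087, -0.26831557,  0.22031641]), np.float64(0.001160519139590569))
rail (array([ 0.7973638 , -0.29456211,  0.28447737]), np.float64(0.10930892752957277))
pin (array([ 0.4530497 , -0.12997814,  0.02754791]), np.float64(0.0023711768314946813))
white [309. 280.] 292.0 ((459.2091979980469, 163.66046142578125), (32.90459442138672, 39.30907440185547), 26.466419219970703)
white [265. 276.] 284.5 ((466.3341064453125, 253.26394653320312), (39.50345230102539, 33.10143280029297), 75.91471099853516)
white [191. 294.] 2601.5 ((431.43963623046875, 402.4295959472656), (148.6846466064453, 95.3500747680664), 75.9227523803711)
white [281. 232.] 279.0 ((558.531982421875, 220.65322875976562), (33.56181335449219, 40.06930160522461), 11.439229965209961)
white [232. 225.] 273.5 ((572.5032958984375, 321.2486267089844), (39.896583557128906, 33.198509216308594), 80.37213134765625)
white [320. 225.] 283.5 ((571.7761840820312, 139.4210968017578), (39.77595901489258, 33.520912170410156), 50.873348236083984)
white [104. 215.] 353.5 ((593.2349853515625, 587.1826782226562), (27.045576095581055, 154.65087890625), 17.747493743896484)
white [421. 209.] 1875.0 ((606.8497924804688, -70.36438751220703), (224.6964874267578, 46.26331329345703), 33.83135223388672)
white [ 76. 168.] 391.5 ((694.5785522460938, 650.4183349609375), (74.05377197265625, 28.565479278564453), 69.0097885131836)
white [127. 168.] 361.5 ((693.63623046875, 543.9285888671875), (60.05329513549805, 37.64836502075195), 2.4467055797576904)
```

View pics/jaws.png

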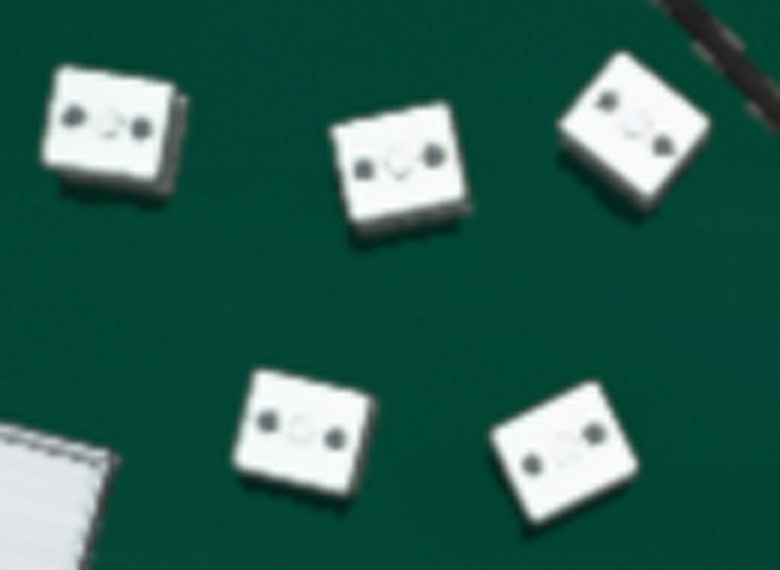

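View pics/rack.png

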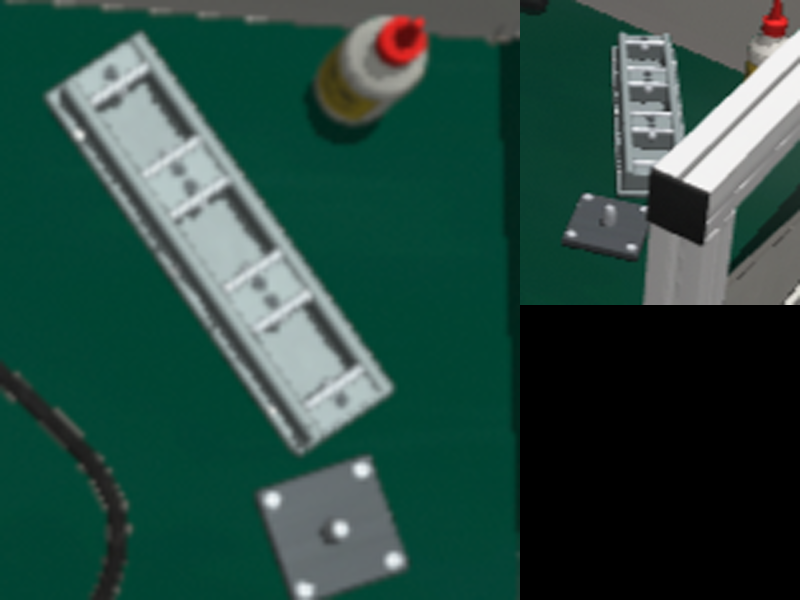

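The jaw crop shows the five white blocks, with each screw pair lying along the jaw's y axis. The rack crop shows pocket centres at about top px (401,180), (422,209) and (442,237), with the pin top at (450,282). Next I'll refine the poses and write the move planner.

```bash
cat >> h.py <<'E'
from scipy.spatial.transform import Rotation as Ro
def plan(*T):
    """T: (x,y,z,yaw of tool y in deg, mod 180 or None) -> shifts in tool axes, roll"""
    o=get_obs();R=Ro.from_rotvec(o['eef_rot']).as_matrix();p=np.array(o['tcp_pos'])
    y0=np.degrees(np.arctan2(R[1,1],R[0,1]))
    print('t %.1f tcp'%o['time'],np.round(p,4),'yaw %.1f j7 %.2f w %.3f'%(y0,o['joint_pos'][6],o['grip_width']),'F',np.round(o['force'],1))
    for t in T:
        d=R.T@(np.array(t[:3])-p);r=0
        if t[3] is not None: r=-((t[3]-y0+90)%180-90)   # tool z is down
        print(np.round(d,4),'roll %.1f'%r,'rows>=%d'%np.ceil(max(np.linalg.norm(d)/.05,abs(r)/8.5)))
def rects(s,z=.042,lo=150,hi=500):
    hsv=cv2.cvtColor(s['frame'],cv2.COLOR_RGB2HSV)
    m=((hsv[...,1]<60)&(hsv[...,2]>170)).astype(np.uint8)*255
    out=[]
    for c in cv2.findContours(m,cv2.RETR_EXTERNAL,cv2.CHAIN_APPROX_NONE)[0]:
        if lo<cv2.contourArea(c)<hi:
            P=np.array([onz(s,p[0],z)[:2] for p in c],np.float32)*1000
            (cx,cy),(w,h),a=cv2.minAreaRect(P)
            if 28<min(w,h)<40 and 34<max(w,h)<46: out.append((round(cx),round(cy),round(w,1),round(h,1),round(a if w<h else a-90,1)))
    return out  # last = yaw of short (x) axis
E
python3 - <<'E'
from h import *
b=snapshot('top');a=snapshot('scene');hsv=cv2.cvtColor(b['frame'],cv2.COLOR_RGB2HSV)
print('jaws',rects(b))
# rack, gauge and tray outlines: not green
m=(((hsv[...,1]<90)&(hsv[...,2]>60))).astype(np.uint8)*255
for nm,(x0,y0,x1,y1),z in(('rack',(370,152,470,268),.026),('gauge',(425,258,475,305),.008),('tray',(140,255,240,330),.02)):
    k=np.zeros_like(m);k[y0:y1,x0:x1]=m[y0:y1,x0:x1]
    c=max(cv2.findContours(k,cv2.RETR_EXTERNAL,cv2.CHAIN_APPROX_NONE)[0],key=cv2.contourArea)
    P=np.array([onz(b,p[0],z)[:2] for p in c],np.float32)*1000
    r=cv2.minAreaRect(P);print(nm,np.round(r[0],1),np.round(r[1],1),round(r[2],2));print(np.round(cv2.boxPoints(r)).tolist())
    print(' px',np.round(cv2.boxPoints(cv2.minAreaRect(c))).tolist())
for p in((146,122),(228,235),(309,349)):print('pocket',np.round(onz(b,(365+p[0]/4-.4,150+p[1]/4-.4),.026)*1000,1))
print('pintop',onz(b,(365+340/4-.4,150+528/4-.4),.024), 'bottle',onz(b,(455,180),0))
print(tri(a,(405,265),b,(462,247)), )
plan((.267,-.592,.42,None),(.45,-.135,.42,None))
E
```

```text
jaws [(459, 164, 32.9, 39.3, 26.5), (466, 253, 39.5, 33.1, -14.1), (559, 221, 33.6, 40.1, 11.4), (573, 321, 39.9, 33.2, -9.6), (572, 139, 39.8, 33.5, -39.1)]
rack [606.2 -68.9] [233.5  65.6] 33.92
[[491.0, -107.0], [528.0, -161.0], [721.0, -31.0], [685.0, 23.0]]
 px [[375.0, 174.0], [400.0, 156.0], [464.0, 247.0], [439.0, 265.0]]
gauge [ 454.5 -129.1] [64. 65.] 18.15
[[414.0, -108.0], [434.0, -170.0], [495.0, -150.0], [475.0, -88.0]]
 px [[428.0, 273.0], [457.0, 263.0], [467.0, 292.0], [438.0, 302.0]]
tray [429.4 410. ] [205.1 140.5] 89.86
[[359.0, 308.0], [499.0, 307.0], [500.0, 512.0], [359.0, 513.0]]
 px [[140.0, 261.0], [239.0, 261.0], [239.0, 329.0], [140.0, 329.0]]
pocket [670.4 -32.4  26. ]
pocket [609.5 -74.4  26. ]
pocket [ 548.8 -115.4   26. ]
pintop [ 0.45530238 -0.12920202  0.024     ] bottle [ 0.67657378 -0.15396211  0.        ]
(array([ 0.52208637, -0.13653653,  0.11794753]), np.float64(0.013199516986041321))
t 0.3 tcp [ 0.2672 -0.5922  0.2308] yaw -65.7 j7 -0.05 w 0.999 F [ 0.1 -0.7 -0.8]
[-1.000e-04 -4.000e-04 -1.892e-01] roll 0.0 rows>=4
[ 0.3547 -0.3417 -0.1889] roll 0.0 rows>=11
```

```bash
python3 - <<'E'
from h import *
b=snapshot('top')
plan((.267,-.592,.44,None),(.47,-.13,.44,26.5),(.459,.164,.30,26.5),(.459,.164,.10,26.5))
k=8;im=cv2.resize(b['frame'][150:268,370:470,::-1],None,fx=5,fy=5,interpolation=cv2.INTER_CUBIC)
im=cv2.convertScaleAbs(im,alpha=1.3,beta=20)
for c,col in(((606.6,-69.6),(0,0,255)),((609.5,-74.4),(255,0,0))):
    t=np.radians(34);u=np.array([np.cos(t),np.sin(t)]);n=np.array([np.sin(t),-np.cos(t)])
    def box(o,L,W):
        q=[]
        for i,j in((1,1),(1,-1),(-1,-1),(-1,1)):
            p=np.array(c)+u*(o+i*L/2)+n*j*W/2
            q.append((proj(b,[p[0]/1e3,p[1]/1e3,.026])-[370,150]+.5)*5)
        cv2.polylines(im,[np.int32(np.round(q))],True,col,1)
    box(0,236,64)
    for o in(-74,0,74):box(o,42,36)
cv2.imwrite('pics/rack2.png',im)
E
```

```text
t 0.3 tcp [ 0.2672 -0.5923  0.2309] yaw -65.7 j7 -0.05 w 1.004 F [-1.5  0.2  0.1]
[-1.000e-04 -5.000e-04 -2.091e-01] roll 0.0 rows>=5
[ 0.375  -0.3381 -0.2089] roll 87.8 rows>=11
[ 0.4858 -0.6106 -0.0687] roll 87.8 rows>=16
[ 0.4858 -0.6104  0.1313] roll 87.8 rows>=16
```

View pics/rack2.png

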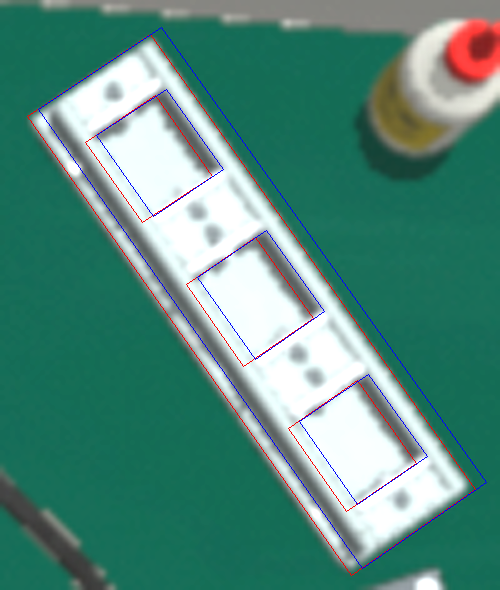

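The view shows a wide low base flange with a narrower body. The blue pocket boxes fit the visible pocket walls, e.g. pocket 1's centre at crop (158,153). Outline projected at base height gives about the same centre, so I take the rack at (0.610, -0.074), yaw 34°. Now moving over the fence.

arm_command(
  steps=[0,0,-0.05,0,0,0,0,-0.1,0,0,0,0,-0.15,0,0,0,0,-0.21,0,0,0,0,-0.21,0,0,0.375,-0.338,-0.209,87.8,0,0.375,-0.338,-0.209,87.8,0,0.375,-0.338,-0.209,87.8,0,0.375,-0.338,-0.209,87.8,0,0.375,-0.338,-0.209,87.8,0,0.375,-0.338,-0.209,87.8,0,0.375,-0.338,-0.209,87.8,0,0.375,-0.338,-0.209,87.8,0,0.375,-0.338,-0.209,87.8,0,0.375,-0.338,-0.209,87.8,0,0.375,-0.338,-0.209,87.8,0,0.486,-0.61,-0.069,87.8,0,0.486,-0.61,-0.069,87.8,0,0.486,-0.61,-0.069,87.8,0,0.486,-0.61,-0.069,87.8,0],
  force=70,
)

```text
time: 2.35
tcp_pos: [0.4627, 0.0496, 0.354]
eef_rot: [-2.671, 1.654, -0.001]
force: [1.0, 0.8, 0.3]
grip_width: 1.001
grip_force: 0.0
```

```bash
python3 - <<'E'
from h import *
print(rects(snapshot('top')))
plan((.459,.164,.10,26.5),(.459,.164,.022,26.5),(.459,.164,.10,26.5))
E
```

```text
[(459, 164, 32.9, 39.3, 26.5), (466, 253, 40.3, 34.2, -13.4), (559, 221, 34.1, 40.4, 12.1), (572, 321, 40.5, 34.0, -8.9), (572, 139, 40.5, 34.1, -39.0)]
t 2.4 tcp [0.4593 0.0597 0.3504] yaw -152.7 j7 -2.85 w 1.003 F [-1.6  6.1 -1.4]
[-0.091  -0.0483  0.2509] roll 0.8 rows>=6
[-0.0904 -0.0485  0.3289] roll 0.8 rows>=7
[-0.091  -0.0483  0.2509] roll 0.8 rows>=6
```

```bash
python3 - <<'E'
s=open('h.py').read()
s=s.replace("r=-((t[3]-y0+90)%180-90)   # tool z is down","""
            az=np.degrees(np.arctan2(t[1],t[0]));yt=az+(t[3]-az+90)%180-90;r=-(yt-y0)   # tool z down; keeps j7 in (-pi/2,pi/2)
            print('j7->%.2f'%np.radians(yt-az-3),end=' ')""")
open('h.py','w').write(s)
E
python3 -c "
from h import *
plan((.459,.164,.35,26.5),(.459,.164,.1,26.5))"
```

```text
t 2.4 tcp [0.4593 0.0597 0.3504] yaw -152.7 j7 -2.85 w 1.003 F [-1.6  6.1 -1.4]
j7->0.07 [-0.0929 -0.0475  0.0009] roll -179.2 rows>=22
j7->0.07 [-0.091  -0.0483  0.2509] roll -179.2 rows>=22
```

arm_command(
  steps=[0,0,0,-45,0,0,0,0,-45,0,0,0,0,-45,0,0,0,0,-45,0,0,0,0,-45,0,0,0,0,-90,0,0,0,0,-90,0,0,0,0,-90,0,0,0,0,-90,0,0,0,0,-90,0,0,0,0,-90,0],
)

```text
time: 3.5
tcp_pos: [0.463, 0.0476, 0.3547]
eef_rot: [3.057, 0.726, -0.001]
force: [0.2, -0.2, -0.7]
grip_width: 1.0
grip_force: 0.0
```

```bash
python3 -c "
from h import *
plan((.459,.164,.35,26.5),(.459,.164,.08,26.5),(.459,.164,.022,26.5))"
```

```text
t 3.5 tcp [0.463  0.0476 0.3547] yaw -63.3 j7 -1.27 w 1.000 F [ 0.2 -0.2 -0.7]
j7->0.07 [ 0.0488 -0.1058  0.0047] roll -89.8 rows>=11
j7->0.07 [ 0.0489 -0.1058  0.2747] roll -89.8 rows>=11
j7->0.07 [ 0.0489 -0.1058  0.3327] roll -89.8 rows>=11
```

arm_command(
  steps=[0.049,-0.106,0.1,-89.8,0,0.049,-0.106,0.1,-89.8,0,0.049,-0.106,0.1,-89.8,0,0.049,-0.106,0.2,-89.8,0,0.049,-0.106,0.2,-89.8,0,0.049,-0.106,0.2,-89.8,0,0.049,-0.106,0.25,-89.8,0,0.049,-0.106,0.25,-89.8,0,0.049,-0.106,0.27,-89.8,0,0.049,-0.106,0.27,-89.8,0,0.049,-0.106,0.27,-89.8,0,0.049,-0.106,0.3,-89.8,0,0.049,-0.106,0.333,-89.8,0,0.049,-0.106,0.333,-89.8,0,0.049,-0.106,0.333,-89.8,1,0.049,-0.106,0.333,-89.8,1,0.049,-0.106,0.333,-89.8,1,0.049,-0.106,0.333,-89.8,1,0.049,-0.106,0.333,-89.8,1,0.049,-0.106,0.333,-89.8,1],
)

```text
time: 5.5
tcp_pos: [0.4615, 0.1652, 0.0236]
eef_rot: [1.657, 2.666, 0.003]
force: [-0.6, -0.8, 6.6]
grip_width: 0.384
grip_force: 70.1
```

```bash
python3 - <<'E'
from h import *
plan((.459,.164,.11,26.5),(.4549,-.1292,.11,-7),(.4549,-.1292,.06,-7),(.4549,-.1292,.040,-7))
cv2.imwrite('pics/g1.png',cv2.resize(snapshot('scene')['frame'][200:360,180:400,::-1],None,fx=3,fy=3,interpolation=cv2.INTER_CUBIC))
E
```

```text
t 5.5 tcp [0.4615 0.1652 0.0236] yaw 26.3 j7 -0.35 w 0.384 F [-0.6 -0.8  6.6]
j7->0.07 [-0.0001 -0.0024 -0.0864] roll -0.2 rows>=2
j7->0.10 [-0.2611 -0.136  -0.0865] roll 33.3 rows>=7
j7->0.10 [-0.2611 -0.1361 -0.0365] roll 33.3 rows>=6
j7->0.10 [-0.261  -0.1362 -0.0165] roll 33.3 rows>=6
```

View pics/g1.png

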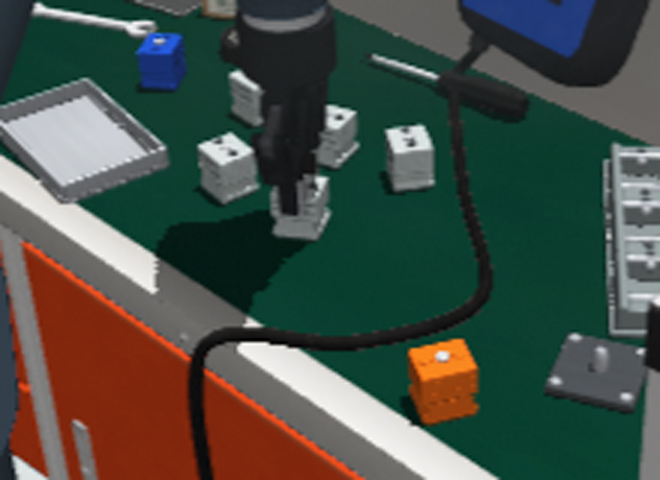

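The gripper is on the front-right jaw (crop 300,205), opening 0.384, about 33 mm. Lifting and taking it to the gauge.

arm_command(
  steps=[0,0,-0.05,0,1,0,-0.002,-0.087,0,1,-0.261,-0.136,-0.0865,33,1,-0.261,-0.136,-0.0865,33,1,-0.261,-0.136,-0.0865,33,1,-0.261,-0.136,-0.0865,33,1,-0.261,-0.136,-0.0865,33,1,-0.261,-0.136,-0.0865,33,1,-0.261,-0.136,-0.0865,33,1,-0.261,-0.136,-0.0865,33,1,-0.261,-0.136,-0.0865,33,1,-0.261,-0.136,-0.0565,33,1,-0.261,-0.136,-0.0565,33,1,-0.261,-0.136,-0.0565,33,1],
)

```text
time: 6.95
tcp_pos: [0.4527, -0.1277, 0.0781]
eef_rot: [-2.342, -2.09, 0.001]
force: [-0.1, -1.0, -0.6]
grip_width: 0.383
grip_force: 70.1
```

```bash
python3 - <<'E'
from h import *
b=snapshot('top');a=snapshot('scene')
plan((.4549,-.1292,.060,-7),(.4549,-.1292,.040,-7))
A=cv2.resize(b['frame'][235:325,400:500,::-1],None,fx=4,fy=4,interpolation=cv2.INTER_CUBIC)
B=cv2.resize(a['frame'][245:345,335:435,::-1],None,fx=4,fy=4,interpolation=cv2.INTER_CUBIC)[:360]
cv2.imwrite('pics/g2.png',np.hstack([A,B]))
E
```

```text
t 7.0 tcp [ 0.4542 -0.1287  0.0792] yaw -6.6 j7 -0.11 w 0.384 F [-0.  -0.4 -0.6]
j7->0.10 [-0.0004  0.0007  0.0192] roll 0.4 rows>=1
j7->0.10 [-0.0004  0.0007  0.0392] roll 0.4 rows>=1
```

View pics/g2.png

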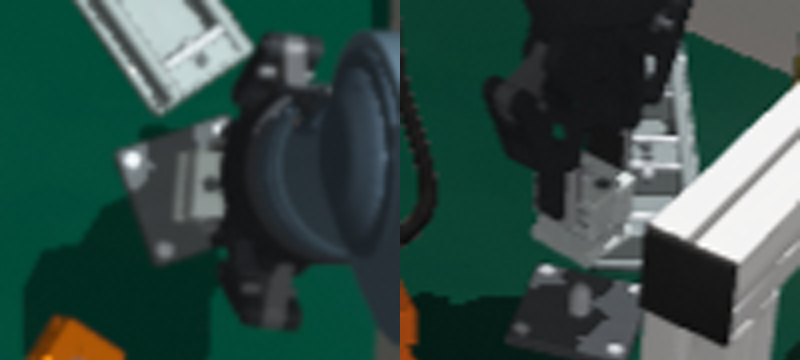

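arm_command(
  steps=[0,0.0005,0.015,0,1,0,0.0005,0.025,0,1,0,0.0005,0.029,0,1,0,0.0005,0.033,0,1,0,0.0005,0.036,0,1,0,0.0005,0.038,0,1,0,0.0005,0.038,0,1],
)

```text
time: 7.75
tcp_pos: [0.4539, -0.1297, 0.0403]
eef_rot: [-2.348, -2.087, 0.0]
force: [-0.4, -0.5, -1.2]
grip_width: 0.38
grip_force: 70.1
```

arm_command(
  steps=[0,0,0.003,0,1,0,0,0.006,0,1,0,0,0.009,0,1,0,0,0.0105,0,1,0,0,0.0105,0,1,0,0,0.0105,0,1],
)

```text
time: 8.35
tcp_pos: [0.4546, -0.1299, 0.0315]
eef_rot: [2.347, 2.087, -0.001]
force: [-5.0, 1.1, 13.5]
grip_width: 0.376
grip_force: 72.1
```

Jaw 1 went right down (underside at the plate, 13 N), so it is good. Taking it to pocket C.

```bash
python3 - <<'E'
from h import *
plan((.4546,-.1299,.1,-7),(.5477,-.1159,.1,-56),(.5477,-.1159,.058,-56))
E
```

```text
t 8.3 tcp [ 0.4546 -0.1299  0.0315] yaw -6.7 j7 -0.17 w 0.376 F [-5.   1.1 13.5]
j7->0.10 [-0.0001  0.     -0.0685] roll 0.3 rows>=2
j7->-0.82 [ 0.0247  0.0908 -0.0685] roll 49.3 rows>=6
j7->-0.82 [ 0.0247  0.0908 -0.0265] roll 49.3 rows>=6
```

arm_command(
  steps=[0,0,-0.02,0,1,0,0,-0.04,0,1,0,0,-0.068,0,1,0.025,0.091,-0.068,49.3,1,0.025,0.091,-0.068,49.3,1,0.025,0.091,-0.068,49.3,1,0.025,0.091,-0.068,49.3,1,0.025,0.091,-0.068,49.3,1,0.025,0.091,-0.068,49.3,1,0.025,0.091,-0.05,49.3,1,0.025,0.091,-0.035,49.3,1,0.025,0.091,-0.025,49.3,1,0.025,0.091,-0.025,49.3,1,0.025,0.091,-0.025,49.3,1],
)

```text
time: 9.75
tcp_pos: [0.5469, -0.1154, 0.0544]
eef_rot: [-3.004, -0.918, 0.001]
force: [0.2, 0.3, -1.1]
grip_width: 0.38
grip_force: 70.6
```

```bash
python3 - <<'E'
from h import *
b=snapshot('top');a=snapshot('scene')
plan((.5477,-.1159,.058,-56))
A=cv2.resize(b['frame'][205:285,400:480,::-1],None,fx=5,fy=5,interpolation=cv2.INTER_CUBIC)
B=cv2.resize(a['frame'][235:315,345:425,::-1],None,fx=5,fy=5,interpolation=cv2.INTER_CUBIC)
cv2.imwrite('pics/g3.png',np.hstack([A,B]))
E
```

```text
t 9.8 tcp [ 0.5479 -0.1156  0.0554] yaw -56.0 j7 -1.01 w 0.380 F [-0.2 -0.2 -0.8]
j7->-0.82 [-0.0003  0.0002 -0.0026] roll -0.0 rows>=1
```

View pics/g3.png

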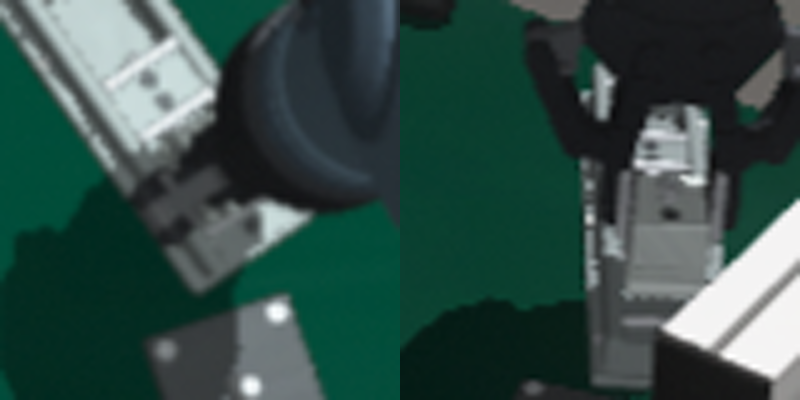

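The scene crop (right, about 670,220) shows the jaw held just above the near pocket and lined up with the rack. Lowering gently with a force check.

arm_command(
  steps=[0,0,0.004,0,1,0,0,0.007,0,1,0,0,0.009,0,1,0,0,0.011,0,1,0,0,0.011,0,1,0,0,0.011,0,1],
)

```text
time: 10.45
tcp_pos: [0.5479, -0.1152, 0.0442]
eef_rot: [3.004, 0.919, 0.002]
force: [1.3, 0.7, -0.3]
grip_width: 0.375
grip_force: 70.7
```

arm_command(
  steps=[0,0,0.003,0,1,0,0,0.005,0,1,0,0,0.007,0,1,0,0,0.009,0,1,0,0,0.011,0,1,0,0,0.013,0,1,0,0,0.015,0,1,0,0,0.015,0,1,0,0,0.015,0,1],
)

```text
time: 11.35
tcp_pos: [0.5472, -0.1148, 0.0296]
eef_rot: [-3.004, -0.918, 0.001]
force: [-0.7, 2.8, 5.1]
grip_width: 0.378
grip_force: 71.5
```

arm_command(
  steps=[0,0,0.0015,0,1,0,0,0.0015,0,1,0,0,0,0,0,0,0,0,0,0,0,0,0,0,0,0,0,0,0,0,0,0,0,0,0,0,0,-0.03,0,0,0,0,-0.07,0,0,0,0,-0.12,0,0,0,0,-0.12,0,0],
)

```text
time: 12.45
tcp_pos: [0.5533, -0.1163, 0.1565]
eef_rot: [2.997, 0.916, 0.021]
force: [1.0, 0.4, 0.7]
grip_width: 0.995
grip_force: 0.0
```

```bash
python3 - <<'E'
from h import *
b=snapshot('top');print(rects(b))
plan((.466,.253,.15,-13.8),(.466,.253,.08,-13.8),(.466,.253,.022,-13.8))
cv2.imwrite('pics/t1.png',cv2.resize(b['frame'][210:290,400:480,::-1],None,fx=5,fy=5,interpolation=cv2.INTER_CUBIC))
E
```

```text
[(466, 253, 40.3, 34.2, -13.4), (558, 221, 34.4, 40.5, 11.7), (572, 321, 40.5, 34.0, -8.9), (572, 139, 40.5, 34.2, -39.1)]
t 12.5 tcp [ 0.5509 -0.1161  0.1533] yaw -56.0 j7 -0.96 w 0.998 F [ 0.2  0.3 -0.3]
j7->-0.79 [ 0.1358 -0.3535  0.0017] roll -42.2 rows>=8
j7->-0.79 [ 0.1354 -0.354   0.0717] roll -42.2 rows>=8
j7->-0.79 [ 0.135  -0.3544  0.1297] roll -42.2 rows>=9
```

arm_command(
  steps=[0.136,-0.354,0,-42.2,0,0.136,-0.354,0,-42.2,0,0.136,-0.354,0,-42.2,0,0.136,-0.354,0,-42.2,0,0.136,-0.354,0,-42.2,0,0.136,-0.354,0,-42.2,0,0.136,-0.354,0,-42.2,0,0.136,-0.354,0,-42.2,0,0.136,-0.354,0.05,-42.2,0,0.136,-0.354,0.07,-42.2,0,0.136,-0.354,0.07,-42.2,0,0.136,-0.354,0.07,-42.2,0],
)

```text
time: 13.7
tcp_pos: [0.4613, 0.2536, 0.078]
eef_rot: [-2.472, -1.938, 0.004]
force: [0.2, -0.9, -0.2]
grip_width: 1.002
grip_force: 0.0
```

```bash
python3 - <<'E'
from h import *
plan((.466,.253,.0225,-13.8))
E
```

```text
t 13.7 tcp [0.4613 0.2536 0.078 ] yaw -13.8 j7 -1.10 w 1.002 F [ 0.2 -0.9 -0.2]
j7->-0.79 [0.0006 0.0048 0.0555] roll -0.0 rows>=2
```

View pics/t1.png

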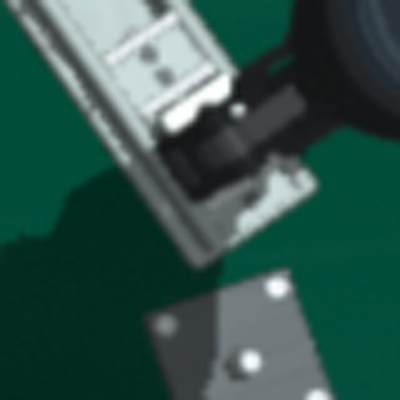

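The gripper hides most of the placed jaw (its end shows at crop 200,105), so I'll check it once the arm is away. Picking jaw 2.

arm_command(
  steps=[0.0005,0.005,0.03,0,0,0.0005,0.005,0.0555,0,0,0.0005,0.005,0.0555,0,0,0.0005,0.005,0.0555,0,0,0.0005,0.005,0.0555,0,1,0.0005,0.005,0.0555,0,1,0.0005,0.005,0.0555,0,1,0.0005,0.005,0.0555,0,1,0.0005,0.005,0.0555,0,1,0.0005,0.005,0.0555,0,1,0.0005,0.005,0.0555,0,1],
)

```text
time: 14.8
tcp_pos: [0.4681, 0.2539, 0.0246]
eef_rot: [2.472, 1.938, 0.003]
force: [-0.1, -1.5, 6.4]
grip_width: 0.378
grip_force: 70.3
```

```bash
python3 - <<'E'
from h import *
b=snapshot('top')
plan((.466,.253,.11,-14),(.4544,-.1296,.11,-30),(.4544,-.1296,.075,-30))
cv2.imwrite('pics/t2.png',cv2.resize(b['frame'][150:300,370:490,::-1],None,fx=4,fy=4,interpolation=cv2.INTER_CUBIC))
E
```

```text
t 14.8 tcp [0.4681 0.2539 0.0246] yaw -13.8 j7 -1.16 w 0.380 F [ 0.5 -0.7  5.6]
j7->-0.79 [-0.0013 -0.0017 -0.0854] roll 0.2 rows>=2
j7->-0.30 [-0.3756  0.0784 -0.0857] roll 16.2 rows>=8
j7->-0.30 [-0.3756  0.0783 -0.0507] roll 16.2 rows>=8
```

View pics/t2.png

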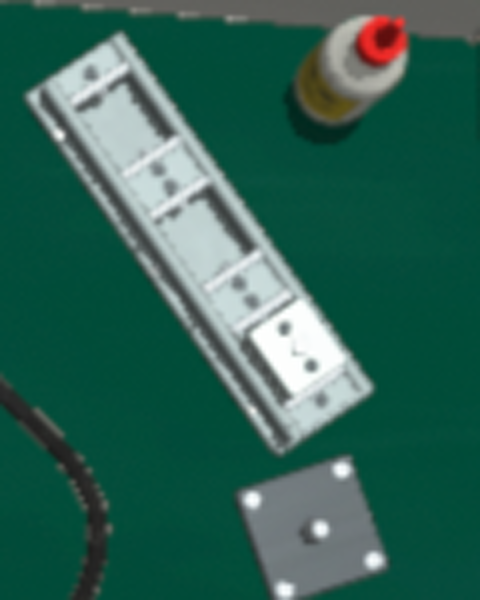

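Jaw 1 sits in the near pocket (crop 298,348), flush with the rack, and bottle and gauge are undisturbed. Jaw 2 is gripped, going to the gauge.

arm_command(
  steps=[0,0,-0.05,0,1,0,0,-0.085,0,1,-0.3755,0.078,-0.085,16.2,1,-0.3755,0.078,-0.085,16.2,1,-0.3755,0.078,-0.085,16.2,1,-0.3755,0.078,-0.085,16.2,1,-0.3755,0.078,-0.085,16.2,1,-0.3755,0.078,-0.085,16.2,1,-0.3755,0.078,-0.085,16.2,1,-0.3755,0.078,-0.085,16.2,1,-0.3755,0.078,-0.07,16.2,1,-0.3755,0.078,-0.05,16.2,1,-0.3755,0.078,-0.05,16.2,1,-0.3755,0.078,-0.05,16.2,1,-0.3755,0.078,-0.05,16.2,1],
)

```text
time: 16.35
tcp_pos: [0.4538, -0.1296, 0.0741]
eef_rot: [2.72, 1.571, 0.001]
force: [0.3, 0.6, -1.1]
grip_width: 0.377
grip_force: 70.1
```

```bash
python3 - <<'E'
from h import *
plan((.4544,-.1296,.048,-30),(.4544,-.1296,.041,-30))
E
```

```text
t 16.4 tcp [ 0.4538 -0.1296  0.0741] yaw -30.0 j7 -0.49 w 0.377 F [ 0.3  0.6 -1.1]
j7->-0.30 [0.0003 0.0005 0.0261] roll 0.0 rows>=1
j7->-0.30 [0.0003 0.0005 0.0331] roll 0.0 rows>=1
```

arm_command(
  steps=[0,0.0005,0.015,0,1,0,0.0005,0.024,0,1,0,0.0005,0.028,0,1,0,0.0005,0.031,0,1,0,0.0005,0.033,0,1,0,0.0005,0.033,0,1,0,0.0005,0.033,0,1],
)

```text
time: 17.05
tcp_pos: [0.4553, -0.129, 0.0429]
eef_rot: [2.719, 1.571, 0.002]
force: [-3.0, 3.1, 15.7]
grip_width: 0.382
grip_force: 72.1
```

arm_command(
  steps=[0,0,-0.004,0,1,-0.001,-0.0006,-0.004,0,1,-0.001,-0.0006,-0.002,0,1,-0.001,-0.0006,0,0,1,-0.001,-0.0006,0,0,1,-0.001,-0.0006,0,0,1],
)

```text
time: 17.65
tcp_pos: [0.4551, -0.1293, 0.0428]
eef_rot: [2.719, 1.571, 0.005]
force: [-2.4, 4.9, 16.1]
grip_width: 0.379
grip_force: 72.4
```

```bash
python3 - <<'E'
from h import *
a=snapshot('scene');plan((.4544,-.1296,.11,-30))
cv2.imwrite('pics/g4.png',cv2.resize(a['frame'][255:345,330:430,::-1],None,fx=6,fy=6,interpolation=cv2.INTER_CUBIC))
E
```

```text
t 17.7 tcp [ 0.4551 -0.1292  0.0428] yaw -30.0 j7 -0.52 w 0.382 F [-1.6  5.6 17.3]
j7->-0.30 [-0.0005 -0.0003 -0.0672] roll 0.0 rows>=2
```

View pics/g4.png

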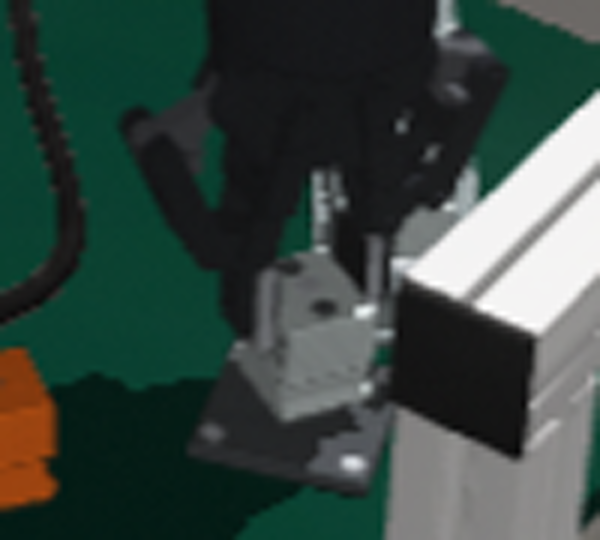

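arm_command(
  steps=[0,0,-0.005,0,1,0.002,-0.001,-0.005,0,1,0.002,-0.001,-0.002,0,1,0.002,-0.001,0,0,1,0.002,-0.001,0,0,1,0.002,-0.001,0,0,1],
)

```text
time: 18.3
tcp_pos: [0.4551, -0.1289, 0.0427]
eef_rot: [2.719, 1.569, 0.003]
force: [-1.7, 3.2, 17.9]
grip_width: 0.378
grip_force: 72.6
```

Undersized: it stops at the same height from three lateral offsets, held by the tapered pin. To the tray.

```bash
python3 - <<'E'
from h import *
plan((.4544,-.1296,.11,-30),(.4437,.4566,.11,-14),(.4437,.4566,.045,-14))
E
```

```text
t 18.3 tcp [ 0.4551 -0.1289  0.0427] yaw -30.0 j7 -0.53 w 0.378 F [-1.7  3.2 17.9]
j7->-0.30 [-0.0009 -0.0001 -0.0673] roll -0.0 rows>=2
j7->-1.10 [ 0.5012 -0.3027 -0.0682] roll -16.0 rows>=12
j7->-1.10 [ 0.5012 -0.3029 -0.0032] roll -16.0 rows>=12
```

arm_command(
  steps=[0,0,-0.05,0,1,0,0,-0.075,0,1,0.501,-0.303,-0.075,-16,1,0.501,-0.303,-0.075,-16,1,0.501,-0.303,-0.075,-16,1,0.501,-0.303,-0.075,-16,1,0.501,-0.303,-0.075,-16,1,0.501,-0.303,-0.075,-16,1,0.501,-0.303,-0.075,-16,1,0.501,-0.303,-0.075,-16,1,0.501,-0.303,-0.075,-16,1,0.501,-0.303,-0.075,-16,1,0.501,-0.303,-0.075,-16,1,0.501,-0.303,-0.075,-16,1,0.501,-0.303,-0.045,-16,1,0.501,-0.303,-0.02,-16,1,0.501,-0.303,-0.02,-16,1,0.501,-0.303,-0.02,-16,1],
)

```text
time: 20.1
tcp_pos: [0.4406, 0.4544, 0.0584]
eef_rot: [2.475, 1.932, -0.007]
force: [0.2, 0.3, -1.0]
grip_width: 0.38
grip_force: 71.2
```

```bash
python3 - <<'E'
from h import *
b=snapshot('top');print(rects(b));plan((.4437,.4566,.0275,-14))
x=cv2.resize(b['frame'][205:345,140:350,::-1],None,fx=3.6,fy=3.6,interpolation=cv2.INTER_CUBIC)
for p in((.4437,.4566),(.432,.41),(.4203,.3634)):
    q=(proj(b,[*p,.003])-[140,205]+.5)*3.6;cv2.circle(x,tuple(int(v) for v in q),3,(0,0,255),-1)
cv2.imwrite('pics/t3.png',x)
E
```

```text
[(558, 221, 34.2, 40.5, 12.5), (572, 321, 40.5, 34.0, -8.9), (572, 139, 40.5, 34.2, -39.1)]
t 20.1 tcp [0.4414 0.4557 0.0601] yaw -14.1 j7 -1.45 w 0.378 F [-1.2  0.8 -0.3]
j7->-1.10 [0.0014 0.002  0.0326] roll -0.1 rows>=1
```

View pics/t3.png

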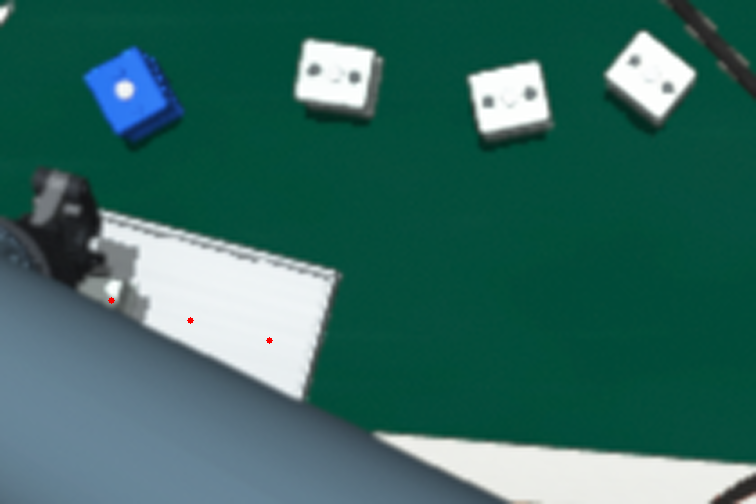

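The tray shows at crop x 100–340 and the three slot points fall inside it. Lowering jaw 2 at the left slot (111,300) and releasing.

arm_command(
  steps=[0.001,0.001,0.015,0,1,0.001,0.001,0.025,0,1,0.001,0.001,0.031,0,1,0.001,0.001,0.032,0,1,0.001,0.001,0.032,0,1,0.001,0.001,0.032,0,0,0.001,0.001,0.032,0,0,0.001,0.001,0.032,0,0,0.001,0.001,0.032,0,0,0.001,0.001,-0.01,0,0,0.001,0.001,-0.05,0,0,0.001,0.001,-0.07,0,0,0.001,0.001,-0.07,0,0,0.001,0.001,-0.07,0,0],
)

```text
time: 21.55
tcp_pos: [0.4423, 0.4575, 0.1307]
eef_rot: [2.476, 1.934, 0.001]
force: [-0.6, -0.5, -0.4]
grip_width: 1.002
grip_force: 0.0
```

```bash
python3 - <<'E'
from h import *
plan((.572,.321,.13,-9),(.572,.321,.08,-9))
E
```

```text
t 21.6 tcp [0.4423 0.4575 0.1307] yaw -14.0 j7 -1.40 w 1.002 F [-0.6 -0.5 -0.4]
j7->-0.72 [-0.1011  0.1589  0.0007] roll -5.0 rows>=4
j7->-0.72 [-0.1011  0.1589  0.0507] roll -5.0 rows>=4
```

arm_command(
  steps=[-0.101,0.159,0,-5,0,-0.101,0.159,0,-5,0,-0.101,0.159,0,-5,0,-0.101,0.159,0,-5,0,-0.101,0.159,0.03,-5,0,-0.101,0.159,0.05,-5,0,-0.101,0.159,0.05,-5,0,-0.101,0.159,0.05,-5,0],
)

```text
time: 22.35
tcp_pos: [0.5705, 0.3206, 0.0786]
eef_rot: [-2.387, -2.04, 0.005]
force: [0.1, -0.1, 0.2]
grip_width: 0.998
grip_force: 0.0
```

```bash
python3 - <<'E'
from h import *
plan((.572,.321,.0225,-9))
E
```

```text
t 22.4 tcp [0.5705 0.3206 0.0786] yaw -9.0 j7 -1.05 w 0.998 F [ 0.1 -0.1  0.2]
j7->-0.72 [0.0007 0.0016 0.0561] roll 0.0 rows>=2
```

arm_command(
  steps=[0.0005,0.0015,0.03,0,0,0.0005,0.0015,0.056,0,0,0.0005,0.0015,0.056,0,0,0.0005,0.0015,0.056,0,1,0.0005,0.0015,0.056,0,1,0.0005,0.0015,0.056,0,1,0.0005,0.0015,0.056,0,1,0.0005,0.0015,0.056,0,1,0.0005,0.0015,0.056,0,1,0.0005,0.0015,0.056,0,1],
)

```text
time: 23.35
tcp_pos: [0.575, 0.3225, 0.0266]
eef_rot: [2.389, 2.04, 0.006]
force: [-0.3, -0.4, 5.7]
grip_width: 0.378
grip_force: 71.6
```

```bash
python3 - <<'E'
from h import *
plan((.572,.321,.11,-9),(.4549,-.1294,.11,-30),(.4549,-.1294,.075,-30))
E
```

```text
t 23.4 tcp [0.575  0.3225 0.0266] yaw -9.0 j7 -1.08 w 0.378 F [-0.3 -0.4  5.7]
j7->-0.72 [-0.0017 -0.0025 -0.0834] roll -0.0 rows>=2
j7->-0.30 [-0.4649 -0.0475 -0.0847] roll 21.0 rows>=10
j7->-0.30 [-0.465  -0.0476 -0.0497] roll 21.0 rows>=10
```

arm_command(
  steps=[0,0,-0.05,0,1,0,0,-0.085,0,1,-0.465,-0.0475,-0.085,21,1,-0.465,-0.0475,-0.085,21,1,-0.465,-0.0475,-0.085,21,1,-0.465,-0.0475,-0.085,21,1,-0.465,-0.0475,-0.085,21,1,-0.465,-0.0475,-0.085,21,1,-0.465,-0.0475,-0.085,21,1,-0.465,-0.0475,-0.085,21,1,-0.465,-0.0475,-0.085,21,1,-0.465,-0.0475,-0.085,21,1,-0.465,-0.0475,-0.065,21,1,-0.465,-0.0475,-0.05,21,1,-0.465,-0.0475,-0.05,21,1,-0.465,-0.0475,-0.05,21,1,-0.465,-0.0475,-0.05,21,1],
)

```text
time: 25.05
tcp_pos: [0.4545, -0.1302, 0.0751]
eef_rot: [2.72, 1.571, 0.002]
force: [0.2, 0.0, -1.7]
grip_width: 0.374
grip_force: 70.9
```

```bash
python3 - <<'E'
from h import *
plan((.4549,-.1294,.050,-30),(.4549,-.1294,.041,-30))
E
```

```text
t 25.1 tcp [ 0.4545 -0.1302  0.0751] yaw -30.0 j7 -0.51 w 0.374 F [ 0.2  0.  -1.7]
j7->-0.30 [ 0.0009 -0.0001  0.0251] roll 0.0 rows>=1
j7->-0.30 [ 0.0009 -0.0001  0.0341] roll 0.0 rows>=1
```

arm_command(
  steps=[0.001,0,0.015,0,1,0.001,0,0.024,0,1,0.001,0,0.028,0,1,0.001,0,0.031,0,1,0.001,0,0.034,0,1,0.001,0,0.034,0,1,0.001,0,0.034,0,1],
)

```text
time: 25.75
tcp_pos: [0.4547, -0.1294, 0.0406]
eef_rot: [2.721, 1.571, 0.001]
force: [0.1, 1.0, -2.0]
grip_width: 0.377
grip_force: 70.9
```

Free at 0.0406, so the bore is over the pin. Pressing right down.

arm_command(
  steps=[0,0,0.003,0,1,0,0,0.006,0,1,0,0,0.009,0,1,0,0,0.0095,0,1,0,0,0.0095,0,1,0,0,0.0095,0,1],
)

```text
time: 26.35
tcp_pos: [0.4551, -0.1295, 0.0343]
eef_rot: [2.72, 1.57, -0.003]
force: [-8.4, 2.5, 27.9]
grip_width: 0.383
grip_force: 74.6
```

```bash
python3 - <<'E'
from h import *
plan((.4549,-.1294,.11,-30),(.6092,-.0740,.11,-56),(.6092,-.0740,.060,-56))
E
```

```text
t 26.4 tcp [ 0.4551 -0.1295  0.0343] yaw -30.0 j7 -0.57 w 0.383 F [-8.4  2.5 27.9]
j7->-0.30 [-0.0002 -0.0003 -0.0757] roll -0.0 rows>=2
j7->-0.91 [ 0.125   0.1056 -0.076 ] roll 26.0 rows>=4
j7->-0.91 [ 0.1251  0.1056 -0.026 ] roll 26.0 rows>=4
```

arm_command(
  steps=[0,0,-0.02,0,1,0,0,-0.05,0,1,0,0,-0.076,0,1,0.1248,0.105,-0.076,26,1,0.1248,0.105,-0.076,26,1,0.1248,0.105,-0.076,26,1,0.1248,0.105,-0.076,26,1,0.1248,0.105,-0.076,26,1,0.1248,0.105,-0.05,26,1,0.1248,0.105,-0.03,26,1,0.1248,0.105,-0.024,26,1,0.1248,0.105,-0.024,26,1,0.1248,0.105,-0.024,26,1,0.1248,0.105,-0.024,26,1],
)

```text
time: 27.75
tcp_pos: [0.6084, -0.0745, 0.0561]
eef_rot: [3.004, 0.917, 0.003]
force: [0.4, 0.3, -1.5]
grip_width: 0.376
grip_force: 70.9
```

```bash
python3 - <<'E'
from h import *
plan((.6087,-.0737,.0475,-56),(.6087,-.0737,.032,-56))
E
```

```text
t 27.8 tcp [ 0.6084 -0.0745  0.0561] yaw -56.0 j7 -1.14 w 0.376 F [ 0.4  0.3 -1.5]
j7->-0.91 [ 0.0007 -0.0005  0.0086] roll -0.0 rows>=1
j7->-0.91 [ 0.0007 -0.0005  0.0241] roll -0.0 rows>=1
```

arm_command(
  steps=[0.0007,-0.0005,0.003,0,1,0.0007,-0.0005,0.005,0,1,0.0007,-0.0005,0.007,0,1,0.0007,-0.0005,0.009,0,1,0.0007,-0.0005,0.009,0,1,0.0007,-0.0005,0.009,0,1],
)

```text
time: 28.35
tcp_pos: [0.6099, -0.0725, 0.0468]
eef_rot: [3.004, 0.919, 0.007]
force: [3.7, 1.7, 0.6]
grip_width: 0.376
grip_force: 71.2
```

arm_command(
  steps=[0.001,0,0.003,0,1,0.001,0,0.005,0,1,0.001,0,0.007,0,1,0.001,0,0.009,0,1,0.001,0,0.011,0,1,0.001,0,0.013,0,1,0.001,0,0.0155,0,1,0.001,0,0.0155,0,1,0.001,0,0.0155,0,1],
)

```text
time: 29.25
tcp_pos: [0.6097, -0.0727, 0.0325]
eef_rot: [3.004, 0.918, 0.001]
force: [0.4, 2.0, 10.3]
grip_width: 0.38
grip_force: 72.3
```

arm_command(
  steps=[0,0,0.001,0,1,0,0,-0.001,0,0,0,0,-0.001,0,0,0,0,-0.001,0,0,0,0,-0.001,0,0,0,0,-0.03,0,0,0,0,-0.07,0,0,0,0,-0.1,0,0,0,0,-0.1,0,0,0,0,-0.1,0,0,0,0,-0.1,0,0],
)

```text
time: 30.35
tcp_pos: [0.607, -0.0729, 0.1285]
eef_rot: [-3.003, -0.918, 0.006]
force: [-0.6, -0.0, 0.4]
grip_width: 1.0
grip_force: 0.0
```

```bash
python3 - <<'E'
from h import *
print(rects(snapshot('top')))
plan((.572,.139,.13,-39),(.572,.139,.08,-39))
E
```

```text
[(558, 221, 34.4, 40.5, 11.7), (572, 139, 40.5, 34.2, -39.1)]
t 30.4 tcp [ 0.6069 -0.0728  0.1282] yaw -56.0 j7 -1.10 w 1.004 F [-0.5 -0.3 -0.1]
j7->-0.97 [ 0.0894 -0.1952 -0.0016] roll -17.0 rows>=5
j7->-0.97 [ 0.0896 -0.195   0.0484] roll -17.0 rows>=5
```

arm_command(
  steps=[0.0895,-0.195,0,-17,0,0.0895,-0.195,0,-17,0,0.0895,-0.195,0,-17,0,0.0895,-0.195,0,-17,0,0.0895,-0.195,0,-17,0,0.0895,-0.195,0.03,-17,0,0.0895,-0.195,0.048,-17,0,0.0895,-0.195,0.048,-17,0,0.0895,-0.195,0.048,-17,0],
)

```text
time: 31.3
tcp_pos: [0.5732, 0.1381, 0.0813]
eef_rot: [-2.836, -1.351, 0.004]
force: [0.4, -0.5, -0.1]
grip_width: 1.002
grip_force: 0.0
```

```bash
python3 - <<'E'
from h import *
b=snapshot('top')
plan((.572,.139,.0225,-39))
cv2.imwrite('pics/t4.png',cv2.resize(b['frame'][150:300,370:490,::-1],None,fx=4,fy=4,interpolation=cv2.INTER_CUBIC))
E
```

```text
t 31.4 tcp [0.5742 0.1385 0.0823] yaw -39.1 j7 -1.24 w 1.000 F [ 0.4 -0.2  1. ]
j7->-0.97 [-0.001  -0.002   0.0598] roll -0.1 rows>=2
```

View pics/t4.png

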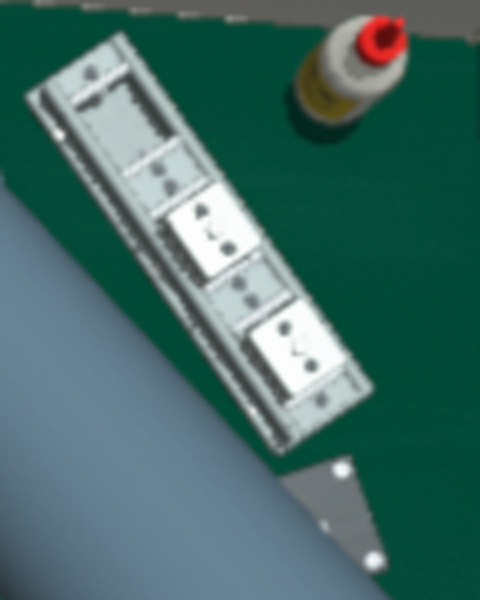

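Pockets 2 and 3 show both jaws seated flush (crop 213,230 and 298,348). The cable lies near this jaw, so I'll narrow the fingers before going down.

arm_command(
  steps=[-0.0005,-0.001,0,0,0.35,-0.0005,-0.001,0,0,0.35,-0.0005,-0.001,0,0,0.35,-0.0005,-0.001,0.03,0,0.35,-0.0005,-0.001,0.058,0,0.35,-0.0005,-0.001,0.058,0,0.35,-0.0005,-0.001,0.058,0,1,-0.0005,-0.001,0.058,0,1,-0.0005,-0.001,0.058,0,1,-0.0005,-0.001,0.058,0,1,-0.0005,-0.001,0.058,0,1,-0.0005,-0.001,0.058,0,1,-0.0005,-0.001,0.058,0,1],
)

```text
time: 32.65
tcp_pos: [0.5742, 0.1397, 0.0259]
eef_rot: [2.835, 1.352, 0.004]
force: [0.2, -0.7, 6.3]
grip_width: 0.376
grip_force: 72.6
```

```bash
python3 - <<'E'
from h import *
plan((.572,.139,.11,-39),(.4549,-.1294,.11,-39),(.4549,-.1294,.075,-39))
E
```

```text
t 32.6 tcp [0.5742 0.1397 0.0259] yaw -39.0 j7 -1.29 w 0.376 F [ 0.2 -0.7  6.3]
j7->-0.97 [-0.0018 -0.0011 -0.0841] roll -0.0 rows>=2
j7->-0.46 [-0.284   0.0769 -0.0845] roll -0.0 rows>=7
j7->-0.46 [-0.2841  0.0768 -0.0495] roll -0.0 rows>=6
```

arm_command(
  steps=[0,0,-0.05,0,1,0,0,-0.085,0,1,-0.284,0.077,-0.085,0,1,-0.284,0.077,-0.085,0,1,-0.284,0.077,-0.085,0,1,-0.284,0.077,-0.085,0,1,-0.284,0.077,-0.085,0,1,-0.284,0.077,-0.085,0,1,-0.284,0.077,-0.085,0,1,-0.284,0.077,-0.07,0,1,-0.284,0.077,-0.05,0,1,-0.284,0.077,-0.05,0,1,-0.284,0.077,-0.05,0,1,-0.284,0.077,-0.05,0,1],
)

```text
time: 34.05
tcp_pos: [0.4547, -0.1296, 0.0751]
eef_rot: [2.835, 1.353, 0.002]
force: [0.1, 1.2, 0.0]
grip_width: 0.376
grip_force: 72.0
```

```bash
python3 - <<'E'
from h import *
plan((.4549,-.1294,.050,-39),(.4549,-.1294,.041,-39))
E
```

```text
t 34.0 tcp [ 0.4547 -0.1296  0.0751] yaw -39.0 j7 -0.67 w 0.376 F [0.1 1.2 0. ]
j7->-0.46 [0.0003 0.     0.0251] roll 0.0 rows>=1
j7->-0.46 [0.0002 0.     0.0341] roll 0.0 rows>=1
```

arm_command(
  steps=[0,0,0.015,0,1,0,0,0.024,0,1,0,0,0.028,0,1,0,0,0.031,0,1,0,0,0.034,0,1,0,0,0.034,0,1,0,0,0.034,0,1],
)

```text
time: 34.75
tcp_pos: [0.456, -0.1285, 0.0437]
eef_rot: [2.834, 1.353, 0.002]
force: [-5.1, 4.6, 20.9]
grip_width: 0.376
grip_force: 74.6
```

arm_command(
  steps=[0,0,-0.006,0,1,0,-0.0018,-0.006,0,1,0,-0.0018,-0.003,0,1,0,-0.0018,0,0,1,0,-0.0018,0,0,1,0,-0.0018,0,0,1],
)

```text
time: 35.35
tcp_pos: [0.4559, -0.1285, 0.0436]
eef_rot: [2.833, 1.351, 0.005]
force: [-3.3, 2.2, 23.0]
grip_width: 0.379
grip_force: 74.9
```

arm_command(
  steps=[0,0,-0.006,0,1,-0.0015,0.0012,-0.006,0,1,-0.0015,0.0012,-0.003,0,1,-0.0015,0.0012,0,0,1,-0.0015,0.0012,0,0,1,-0.0015,0.0012,0,0,1],
)

```text
time: 35.95
tcp_pos: [0.4558, -0.1288, 0.0435]
eef_rot: [2.834, 1.353, 0.006]
force: [-2.7, 6.2, 27.8]
grip_width: 0.38
grip_force: 75.3
```

```bash
python3 - <<'E'
from h import *
plan((.4549,-.1294,.11,-39),(.432,.410,.11,-14),(.432,.410,.06,-14))
E
```

```text
t 36.0 tcp [ 0.4558 -0.1288  0.0435] yaw -39.0 j7 -0.71 w 0.380 F [-2.7  6.2 27.8]
j7->-0.46 [-0.0008 -0.0002 -0.0665] roll 0.0 rows>=2
j7->-1.06 [ 0.4042 -0.3571 -0.0662] roll -25.0 rows>=11
j7->-1.06 [ 0.4041 -0.3572 -0.0162] roll -25.0 rows>=11
```

Undersized again: it self-centres and stops at the same height three times. To the tray's middle slot.

arm_command(
  steps=[0,0,-0.05,0,1,0,0,-0.075,0,1,0.404,-0.357,-0.075,-25,1,0.404,-0.357,-0.075,-25,1,0.404,-0.357,-0.075,-25,1,0.404,-0.357,-0.075,-25,1,0.404,-0.357,-0.075,-25,1,0.404,-0.357,-0.075,-25,1,0.404,-0.357,-0.075,-25,1,0.404,-0.357,-0.075,-25,1,0.404,-0.357,-0.075,-25,1,0.404,-0.357,-0.075,-25,1,0.404,-0.357,-0.075,-25,1,0.404,-0.357,-0.04,-25,1,0.404,-0.357,-0.015,-25,1,0.404,-0.357,-0.015,-25,1,0.404,-0.357,-0.015,-25,1,0.404,-0.357,-0.015,-25,1],
)

```text
time: 37.75
tcp_pos: [0.4302, 0.4078, 0.0561]
eef_rot: [2.477, 1.933, 0.002]
force: [-0.5, 0.6, -0.9]
grip_width: 0.379
grip_force: 72.5
```

```bash
python3 - <<'E'
from h import *
plan((.4315,.409,.0285,-14))
a=snapshot('scene');print(rects(snapshot('top')))
cv2.imwrite('pics/s5.png',cv2.resize(a['frame'][205:285,150:270,::-1],None,fx=5,fy=5,interpolation=cv2.INTER_CUBIC))
E
```

```text
t 37.8 tcp [0.4302 0.4078 0.0561] yaw -14.1 j7 -1.44 w 0.379 F [-0.5  0.6 -0.9]
j7->-1.06 [0.0014 0.0009 0.0277] roll -0.1 rows>=1
[(92, 139, 39.1, 43.3, 90.0), (558, 221, 34.4, 40.5, 11.7)]
```

View pics/s5.png

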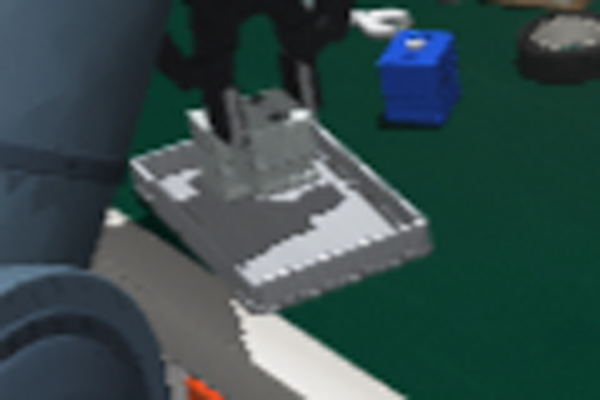

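The held jaw (crop 265,150) is over the tray's middle, with free floor to its right. Lowering and releasing.

arm_command(
  steps=[0,0,0.012,0,1,0,0,0.022,0,1,0,0,0.0275,0,1,0,0,0.0285,0,1,0,0,0.0285,0,1,0,0,0.0285,0,0,0,0,0.0285,0,0,0,0,0.0285,0,0,0,0,0.0285,0,0,0,0,-0.01,0,0,0,0,-0.05,0,0,0,0,-0.07,0,0,0,0,-0.07,0,0,0,0,-0.07,0,0],
)

```text
time: 39.25
tcp_pos: [0.4295, 0.4078, 0.1252]
eef_rot: [2.476, 1.934, 0.0]
force: [0.5, -0.4, -0.3]
grip_width: 0.998
grip_force: 0.0
```

```bash
python3 - <<'E'
from h import *
plan((.558,.221,.125,12),(.558,.221,.08,12))
E
```

```text
t 39.2 tcp [0.4295 0.4078 0.1252] yaw -14.0 j7 -1.39 w 0.998 F [ 0.5 -0.4 -0.3]
j7->-0.22 [-0.1501  0.1699  0.0003] roll -26.0 rows>=5
j7->-0.22 [-0.1501  0.1699  0.0453] roll -26.0 rows>=5
```

arm_command(
  steps=[-0.15,0.17,0,-26,0,-0.15,0.17,0,-26,0,-0.15,0.17,0,-26,0,-0.15,0.17,0,-26,0,-0.15,0.17,0,-26,0,-0.15,0.17,0.03,-26,0,-0.15,0.17,0.045,-26,0,-0.15,0.17,0.045,-26,0,-0.15,0.17,0.045,-26,0],
)

```text
time: 40.15
tcp_pos: [0.5561, 0.2227, 0.0794]
eef_rot: [-1.972, -2.442, 0.003]
force: [-0.3, -0.4, 0.1]
grip_width: 1.002
grip_force: 0.0
```

```bash
python3 - <<'E'
from h import *
plan((.558,.221,.0225,12))
E
```

```text
t 40.1 tcp [0.5561 0.2227 0.0794] yaw 12.2 j7 -0.61 w 1.002 F [-0.3 -0.4  0.1]
j7->-0.22 [-0.0021  0.0016  0.0569] roll 0.2 rows>=2
```

arm_command(
  steps=[-0.002,0.0015,0.03,0,0,-0.002,0.0015,0.056,0,0,-0.002,0.0015,0.056,0,0,-0.002,0.0015,0.056,0,1,-0.002,0.0015,0.056,0,1,-0.002,0.0015,0.056,0,1,-0.002,0.0015,0.056,0,1,-0.002,0.0015,0.056,0,1,-0.002,0.0015,0.056,0,1,-0.002,0.0015,0.056,0,1],
)

```text
time: 41.15
tcp_pos: [0.5614, 0.2205, 0.0263]
eef_rot: [1.976, 2.44, 0.005]
force: [-0.7, 0.2, 7.0]
grip_width: 0.377
grip_force: 71.2
```

```bash
python3 - <<'E'
from h import *
plan((.558,.221,.11,12),(.4549,-.1294,.11,-20),(.4549,-.1294,.075,-20))
E
```

```text
t 41.1 tcp [0.5614 0.2205 0.0263] yaw 12.0 j7 -0.66 w 0.377 F [-0.7  0.2  7. ]
j7->-0.22 [ 0.0012 -0.003  -0.0837] roll -0.0 rows>=2
j7->-0.12 [-0.3201 -0.1766 -0.0844] roll 32.0 rows>=8
j7->-0.12 [-0.3202 -0.1767 -0.0494] roll 32.0 rows>=8
```

arm_command(
  steps=[0,0,-0.05,0,1,0,0,-0.085,0,1,-0.32,-0.1755,-0.085,32,1,-0.32,-0.1755,-0.085,32,1,-0.32,-0.1755,-0.085,32,1,-0.32,-0.1755,-0.085,32,1,-0.32,-0.1755,-0.085,32,1,-0.32,-0.1755,-0.085,32,1,-0.32,-0.1755,-0.085,32,1,-0.32,-0.1755,-0.085,32,1,-0.32,-0.1755,-0.065,32,1,-0.32,-0.1755,-0.05,32,1,-0.32,-0.1755,-0.05,32,1,-0.32,-0.1755,-0.05,32,1,-0.32,-0.1755,-0.05,32,1],
)

```text
time: 42.65
tcp_pos: [0.4555, -0.129, 0.0749]
eef_rot: [2.572, 1.804, 0.001]
force: [-0.2, 0.6, 0.3]
grip_width: 0.379
grip_force: 70.4
```

```bash
python3 - <<'E'
from h import *
plan((.4549,-.1294,.050,-20),(.4549,-.1294,.041,-20))
E
```

```text
t 42.6 tcp [ 0.4555 -0.129   0.0749] yaw -19.9 j7 -0.40 w 0.379 F [-0.2  0.6  0.3]
j7->-0.12 [-0.0006 -0.0004  0.0249] roll 0.1 rows>=1
j7->-0.12 [-0.0006 -0.0004  0.0339] roll 0.1 rows>=1
```

arm_command(
  steps=[-0.0006,-0.0004,0.015,0,1,-0.0006,-0.0004,0.024,0,1,-0.0006,-0.0004,0.028,0,1,-0.0006,-0.0004,0.031,0,1,-0.0006,-0.0004,0.034,0,1,-0.0006,-0.0004,0.034,0,1,-0.0006,-0.0004,0.034,0,1],
)

```text
time: 43.35
tcp_pos: [0.4543, -0.1303, 0.0405]
eef_rot: [2.574, 1.801, 0.0]
force: [0.5, 0.1, -1.7]
grip_width: 0.382
grip_force: 70.5
```

Free at 0.0405, so good. Pressing down.

arm_command(
  steps=[0,0,0.003,0,1,0,0,0.006,0,1,0,0,0.0085,0,1,0,0,0.009,0,1,0,0,0.009,0,1,0,0,0.009,0,1],
)

```text
time: 43.95
tcp_pos: [0.4549, -0.1305, 0.0341]
eef_rot: [2.573, 1.801, -0.003]
force: [-7.1, 1.8, 22.3]
grip_width: 0.38
grip_force: 73.5
```

```bash
python3 - <<'E'
from h import *
plan((.4549,-.1294,.12,-20),(.6703,-.0317,.12,-56),(.6703,-.0317,.06,-56))
E
```

```text
t 44.0 tcp [ 0.4549 -0.1305  0.0341] yaw -20.0 j7 -0.46 w 0.380 F [-7.1  1.8 22.3]
j7->-0.12 [ 0.0008 -0.0003 -0.0859] roll -0.0 rows>=2
j7->-0.98 [ 0.1663  0.1686 -0.0864] roll 36.0 rows>=6
j7->-0.98 [ 0.1665  0.1686 -0.0264] roll 36.0 rows>=5
```

arm_command(
  steps=[0,0,-0.02,0,1,0,0,-0.05,0,1,0,0,-0.08,0,1,0.158,0.054,-0.086,36,1,0.158,0.054,-0.086,36,1,0.158,0.054,-0.086,36,1,0.158,0.054,-0.086,36,1,0.1663,0.1686,-0.086,36,1,0.1663,0.1686,-0.086,36,1,0.1663,0.1686,-0.086,36,1,0.1663,0.1686,-0.06,36,1,0.1663,0.1686,-0.035,36,1,0.1663,0.1686,-0.024,36,1,0.1663,0.1686,-0.024,36,1,0.1663,0.1686,-0.024,36,1,0.1663,0.1686,-0.024,36,1],
)

```text
time: 45.55
tcp_pos: [0.6705, -0.0315, 0.0569]
eef_rot: [3.004, 0.918, 0.004]
force: [0.1, -0.0, -1.3]
grip_width: 0.381
grip_force: 70.5
```

```bash
python3 - <<'E'
from h import *
plan((.6703,-.0317,.0473,-56),(.6703,-.0317,.032,-56))
E
```

```text
t 45.5 tcp [ 0.6705 -0.0315  0.0569] yaw -56.0 j7 -1.25 w 0.381 F [ 0.1 -0.  -1.3]
j7->-0.98 [-0.0003  0.      0.0096] roll -0.0 rows>=1
j7->-0.98 [-0.0003  0.      0.0249] roll -0.0 rows>=1
```

arm_command(
  steps=[0,0,0.004,0,1,0,0,0.006,0,1,0,0,0.008,0,1,0,0,0.01,0,1,0,0,0.01,0,1,0,0,0.01,0,1],
)

```text
time: 46.15
tcp_pos: [0.6702, -0.032, 0.046]
eef_rot: [3.004, 0.918, 0.002]
force: [1.5, -0.2, 0.5]
grip_width: 0.382
grip_force: 70.7
```

arm_command(
  steps=[0,0,0.002,0,1,0,0,0.004,0,1,0,0,0.006,0,1,0,0,0.008,0,1,0,0,0.01,0,1,0,0,0.012,0,1,0,0,0.0145,0,1,0,0,0.0145,0,1,0,0,0.0145,0,1],
)

```text
time: 47.05
tcp_pos: [0.6696, -0.0324, 0.0323]
eef_rot: [3.004, 0.917, -0.002]
force: [-1.9, -3.0, 7.5]
grip_width: 0.376
grip_force: 71.5
```

Seated at the expected height (0.0323). Releasing, lifting and backing off to view everything.

arm_command(
  steps=[0,0,0.001,0,1,0,0,-0.001,0,0,0,0,-0.001,0,0,0,0,-0.001,0,0,0,0,-0.001,0,0,0,0,-0.03,0,0,0,0,-0.07,0,0,0,0,-0.11,0,0,0.05,-0.17,-0.13,0,0,0.05,-0.17,-0.13,0,0,0.05,-0.17,-0.13,0,0,0.05,-0.17,-0.13,0,0,0.05,-0.17,-0.13,0,0,0.05,-0.17,-0.13,0,0],
)

```text
time: 48.45
tcp_pos: [0.6154, 0.1381, 0.1607]
eef_rot: [3.003, 0.922, -0.001]
force: [-0.8, -0.3, -0.5]
grip_width: 1.0
grip_force: 0.0
```

```bash
python3 - <<'E'
from h import *
b=snapshot('top');a=snapshot('scene');o=get_obs();print(o['tcp_pos'],o['time'])
A=cv2.resize(b['frame'][150:260,372:472,::-1],(400,440),interpolation=cv2.INTER_CUBIC)
B=cv2.resize(a['frame'][240:310,370:420,::-1],(315,440),interpolation=cv2.INTER_CUBIC)
C=cv2.resize(b['frame'][255:330,140:330,::-1],(400,158),interpolation=cv2.INTER_CUBIC)
D=cv2.resize(a['frame'][220:270,165:265,::-1],(315,158),interpolation=cv2.INTER_CUBIC)
cv2.imwrite('pics/f.png',np.vstack([np.hstack([A,B]),np.hstack([C,D])]))
E
```

```text
[0.61637633 0.13459256 0.16019219] 48.55
```

View pics/f.png

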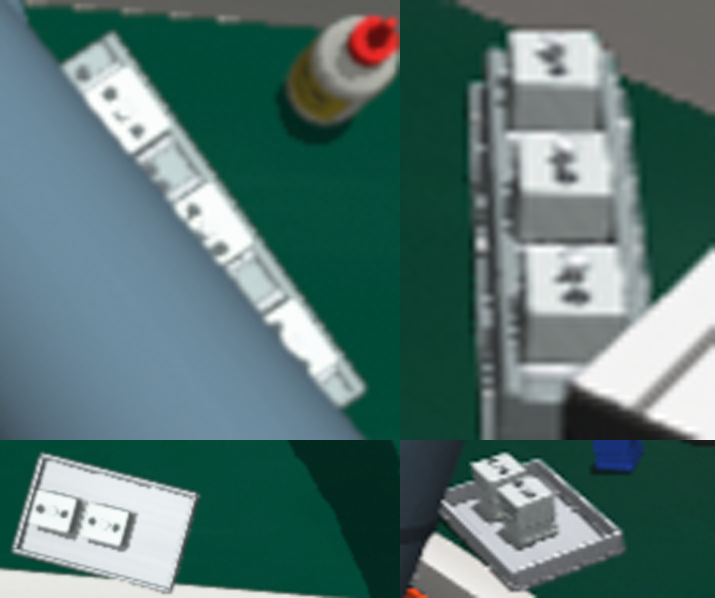

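The final view shows three jaws seated level in the rack with their buttons up (scene crop 555,55 / 565,165 / 575,285). Both rejects are flat in the tray, and the bottle hasn't moved. Handing in.

```bash
python3 -c "
from plant import workorder
print(workorder.finish_job())"
```

```text
the job is handed in; nothing more can be done
None
```

All five jaws present are sorted and the job is handed in at about 49 s of arm time: three good ones are clicked home in the rack with their buttons up, and two undersized ones are in the reject tray; I never moved the oil bottle, screwdriver or tape.

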